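# Load the spatulas into the slide-locked utensil block

### The arm

A 6-joint arm with a two-finger parallel gripper is mounted at the origin on the work surface. World frame = base frame: x ahead of the robot, y to its left, z up, the work surface at z = 0. Lengths are in m, angles in rad, forces in N, time in s.
With the tool pointing down it reaches from about 0.375 to 0.975 m from the base axis. Payload 3.8 kg.
Tool frame: the origin (TCP) lies between the finger pads; the fingertips stand 8 mm ahead of it and the grasp point (between the pads) lies 11 mm behind it (tcp_to_tips is the distance from the TCP to the fingertips, in m); z points along the fingers, y is the line along which they close (so a half turn about z gives the same grasp; the last joint's range is limited). The gripper opens to 85 mm and grips with 20 to 120 N. Pads are 22 mm wide; open, the fingers measure 114 mm over their backs; the gripper's body (76 mm by 85 mm) begins 54 mm behind the grasp point. The pads swing forward as they close: fully open they stand 13 mm farther back than shut.
Start: joints at [1.217, 0.264, 1.604, -0, 1.274, -0.037], TCP at [0.21, 0.641, 0.239] pointing down, gripper open.
Joint ranges: [-2.63, 2.63], [-0.94, 2.18], [0.31, 2.57], [-1.31, 4.45], [0, 2.66], [-2.55, 2.55]. Speed limits (rad/s): [2.57, 2.57, 3.14, 3.14, 3.14, 3.14].

### API

Orientations are given as a rotation vector (axis times angle).
In Python, from workcell import * gives the robot as it stands.
- The arm moves only by the tool move_arm, never from a script. Its argument "series" is one flat list of numbers, 7 for each row, row after row: the finger opening in cm, from 0 to 8.54, then the shift along the tool's x, y, z in cm, then the turn, a rotation vector about the tool's x, y, z in degrees. A call has 1 to 5 rows; each row shifts and turns the commanded pose from where the row before left it, along the tool's axes as they then stand; what a row does not reach is not made up. A row lasts 1/8 s, in which the tool goes at most 62.5 mm and 10.7 degrees, less where a joint would pass 70% of its speed; a pose out of reach is approached as far as the arm can. A call is refused whole if a number of a shift passes 6.25 or a number of a turn 10.7, either way. A call with a gripper value outside its range is refused whole. The fingers move at their own pace and stop on an object; "grip_force" is the grip in N (left out, the last holds). Time passes only in rows, so rows that do not move let the fingers close. It gives the time, the measured TCP pose, the force, the opening and the grip force at its end, in the units of the state.
- read_state(): the state, without advancing time (a new reading comes with each control period).
- read_camera(name): name is "scene" or "top"; returns the picture (400x640x3 uint8, red, green, blue); there is no depth.
- calibration(name): a dict with "camera_matrix" (3x3 intrinsics, pixels), "k1" (the pictures are not rectified: a ray, as slopes to the right and down, at radius r is drawn at 1 + k1 r^2 times it, then the intrinsics apply), "rvec" (rotation vector, rad) and "tvec" (3), from world to camera coordinates, as OpenCV has them. Camera axes: x right, y down, z forward; pixel columns grow to the right and rows downward; lengths in m; the calibration is good to about 2 mm. A picture is of the moment at which its call begins. calibration takes no time and is no camera call.
- finish_job(): hands the job in; it is judged then, once.
The state is a dict: "time": time; "q": joint angles; "joint_vel": joint speeds; "joint_torque": joint torques, N m; "tool_pos": TCP position; "tcp_rot": TCP orientation; "wrist_force": force on the tool from outside, world axes, zero at the start; "torque": the same for the moment, N m; "width": opening from 0.0 (shut) to 1.0 (fully open); "grip_force": force on a finger pad.
Only numpy, scipy, OpenCV 4.12 (cv2) and the standard library are available. Lean on these libraries where they do the work, as an engineer would, in place of code of your own. Each camera call takes 0.05 s, during which the arm holds its last target. There are 200 camera calls.

### The job

Pull the orange slide knob of the white utensil block fully out, then pull every blue-handled spatula out of the bamboo holder and slide each blade down into a slot of its own in the block until it stands on the slot's floor. When all are in, push the knob fully home so that the orange bar locks the blades in. Leave the wooden spoon in the holder and do not disturb the bottle, funnel or small steel bowl.

Things in the scene. Friction and masses are not known exactly. Their poses are not given: they have to be found in the camera images.
- block: white fixed utensil block with steel cheeks; origin on the slab under the middle of its four slots, z up, -x towards the knob. White top 72 mm high, reaching 75 mm in front (-x) of the origin and 40 mm behind; cheeks at y = +-114 mm, 104 mm high. Slots: 52 mm long (x), 8 mm wide (y), floor at z = 10 mm, 62 mm deep, long edges of the mouths rounded (6 mm radius).
- lock (a joint): orange slide of the block, 0 = home, 0.040 m = fully out (to the block's -x); stays where left, 4 N to move. Its cross bar, 86 to 100 mm above the slab, 210 mm long, at home spans block x = -30 to -14 mm: over the front part of all slots (none can be loaded), just above the shoulders of fully seated blades; a blade standing over 6 mm too high is in its way.
- lock_knob (a point): centre of the orange slide knob, a cylinder 28 mm across and 26 mm long along the block's x axis, 93 mm above the slab, 97 mm in front (-x) of the block's origin when home; free space beneath and around. It moves with the slide.
- slot0 (a point): middle of the floor of slot 0 (block y = -75 mm), 10 mm above the slab; axes as the block's
- slot1 (a point): middle of the floor of slot 1 (block y = -25 mm), 10 mm above the slab; axes as the block's
- slot2 (a point): middle of the floor of slot 2 (block y = 25 mm), 10 mm above the slab; axes as the block's
- slot3 (a point): middle of the floor of slot 3 (block y = 75 mm), 10 mm above the slab; axes as the block's
- holder: bamboo holder, 70 (x) x 240 (y) x 95 mm high, loose, 1.5 kg; origin under its centre. Five upright wells in a row along its y axis at y = -100, -50, 0, 50, 100 mm, each 54 mm (x) by 20 mm (y), floor 8 mm above the underside.
- spatula_a: spatula with steel blade and blue handle with a white end, 200 mm long, about 90 g, standing blade down in a well of the holder (may be absent). Origin: middle of the blade's lower edge; z along the spatula to the handle, x across the blade's width, y its thickness. Blade 44 mm wide, 4 mm thick, z = 0 to 72 mm; straight handle 16 x 16 mm, z = 72 to 200 mm.
- spatula_b: spatula with steel blade and blue handle with a white end, 200 mm long, about 90 g, standing blade down in a well of the holder (may be absent). Origin: middle of the blade's lower edge; z along the spatula to the handle, x across the blade's width, y its thickness. Blade 44 mm wide, 4 mm thick, z = 0 to 72 mm; straight handle 16 x 16 mm, z = 72 to 200 mm.
- spatula_c: spatula with steel blade and blue handle with a white end, 200 mm long, about 90 g, standing blade down in a well of the holder (may be absent). Origin: middle of the blade's lower edge; z along the spatula to the handle, x across the blade's width, y its thickness. Blade 44 mm wide, 4 mm thick, z = 0 to 72 mm; straight handle 16 x 16 mm, z = 72 to 200 mm.
- spatula_d: spatula with steel blade and blue handle with a white end, 200 mm long, about 90 g, standing blade down in a well of the holder (may be absent). Origin: middle of the blade's lower edge; z along the spatula to the handle, x across the blade's width, y its thickness. Blade 44 mm wide, 4 mm thick, z = 0 to 72 mm; straight handle 16 x 16 mm, z = 72 to 200 mm.
- spoon: wooden serving spoon, 200 mm long, bowl (46 x 12 mm) up, standing in one well of the holder; stays there. Origin at its foot.
- bottle: amber glass bottle, 66 mm across, 190 mm high; origin under its centre
- funnel: yellow funnel standing mouth down, 104 mm across, 105 mm high; origin under its centre
- bowl: small steel bowl, 90 mm across, 40 mm high; origin under its centre

How it is judged:
On the way, in this order (a step that is already met when the one before it is completed fails the run):
1. the slide knob is pulled out (by 34 mm or more of its 40 mm) before any spatula is put into the block (value of joint lock above 0.034 m), for 0.2 s.
2. with the slide still out by 30 mm or more, every spatula stands upright in a slot of the block, blade down, its lower edge within 5 mm of the slot's floor (value of joint lock above 0.03 m and z of spatula_a in the frame of block between 0.004 and 0.015 m and x of spatula_a in the frame of block between -0.02 and 0.02 m and y of spatula_a in the frame of block between -0.085 and 0.085 m and angle between each of spatula_a, spatula_b, spatula_c, spatula_d's own z axis and vertical below 0.15 rad and z of spatula_b in the frame of block between 0.004 and 0.015 m and x of spatula_b in the frame of block between -0.02 and 0.02 m and y of spatula_b in the frame of block between -0.085 and 0.085 m and z of spatula_c in the frame of block between 0.004 and 0.015 m and x of spatula_c in the frame of block between -0.02 and 0.02 m and y of spatula_c in the frame of block between -0.085 and 0.085 m and z of spatula_d in the frame of block between 0.004 and 0.015 m and x of spatula_d in the frame of block between -0.02 and 0.02 m and y of spatula_d in the frame of block between -0.085 and 0.085 m), for 0.2 s.
At the end, for the whole second after the job is handed in: The slide is home (within 4 mm), every spatula stands at rest in a slot of the block, blade down, upright within 8 degrees and its lower edge within 5 mm of the slot's floor, and the spoon still stands in the holder (value of joint lock below 0.004 m and z of spatula_a in the frame of block between 0.004 and 0.015 m and x of spatula_a in the frame of block between -0.02 and 0.02 m and y of spatula_a in the frame of block between -0.085 and 0.085 m and angle between each of spatula_a, spatula_b, spatula_c, spatula_d's own z axis and vertical below 0.15 rad and z of spatula_b in the frame of block between 0.004 and 0.015 m and x of spatula_b in the frame of block between -0.02 and 0.02 m and y of spatula_b in the frame of block between -0.085 and 0.085 m and z of spatula_c in the frame of block between 0.004 and 0.015 m and x of spatula_c in the frame of block between -0.02 and 0.02 m and y of spatula_c in the frame of block between -0.085 and 0.085 m and z of spatula_d in the frame of block between 0.004 and 0.015 m and x of spatula_d in the frame of block between -0.02 and 0.02 m and y of spatula_d in the frame of block between -0.085 and 0.085 m and linear speed of each of spatula_a, spatula_b, spatula_c, spatula_d below 0.02 m/s and height (world z) of spoon below 0.03 m and horizontal distance between spoon and holder below 0.12 m); the robot touches nothing.
It fails at once if the wooden spoon is lifted out of the holder (by 50 mm or more) (height (world z) of spoon above 0.058 m).
It fails at once if the bottle, funnel or small steel bowl is moved by more than 50 mm (distance of any of bottle, funnel, bowl from where it was at the start of the episode above 0.05 m).
It fails at once if the bottle is tipped over (angle between bottle's own z axis and vertical above 0.7 rad).
Of spatula_a, spatula_b, spatula_c, spatula_d only 3 to 4 are there at a start; the rules pass over those that are not, and their reading is None.
At some moment in a run one of holder may be knocked a few centimetres aside while the robot is not near it.
Once in a run the grip may slacken for a moment while it holds something.
It also fails if it takes over 210 s, if anything falls off the work surface, if the arm or the gripper's body presses on something with over 40 N, if the wrist force passes 120 N, or if a joint passes its speed limit or range.

## Working session

There is one attempt and no reset: what is moved stays moved. The work goes in short steps, Python scripts to look and compute and a tool call to move; the robot and the scene stay as the last step left them, time stands still between calls to the robot, and variables do not carry over. Pictures are saved under pics/ and viewed, at most 14 in all, crops included, and the job is handed in when it is done.

Besides the shell and the picture viewer there is one more tool, called after "Call:" as a command line: name --argument value ..., lists and objects as JSON in quotes. move_arm: Moves the arm, as the interface text tells. Its arguments: {"type":"object","properties":{"series":{"type":"array"},"grip_force":{"type":"number"}},"required":["series"]}

```bash
mkdir -p pics; ls; cat > h.py <<'E'
from workcell import *
import numpy as np, cv2
from scipy.spatial.transform import Rotation as R
def cal(n):
    c=calibration(n); return np.array(c["camera_matrix"]),c["k1"],R.from_rotvec(np.ravel(c["rvec"])).as_matrix(),np.ravel(c["tvec"])
def ray(n,uv):
    K,k1,Rm,t=cal(n); d=np.array([k1,0,0,0,0.])
    p=cv2.undistortPoints(np.array(uv,float).reshape(-1,1,2),K,d).reshape(-1,2)
    v=np.c_[p,np.ones(len(p))]@Rm
    return -Rm.T@t, v/np.linalg.norm(v,axis=1)[:,None]
def onz(n,uv,z):
    o,v=ray(n,uv); return o+v*((z-o[2])/v[:,2])[:,None]
def proj(n,P):
    K,k1,Rm,t=cal(n); return cv2.projectPoints(np.array(P,float).reshape(-1,1,3),cv2.Rodrigues(Rm)[0],t,K,np.array([k1,0,0,0,0.]))[0].reshape(-1,2)
def snap(n,f):
    im=np.ascontiguousarray(read_camera(n)[:,:,::-1]); cv2.imwrite(f"pics/{f}.png",im); return im
E
python3 - <<'E'
from h import *
for n in("top","scene"):
    snap(n,n+"0"); K,k1,Rm,t=cal(n); print(n,K.tolist(),k1,-Rm.T@t,Rm[2])
print(read_state())
E
```

```text
pics
top [[382.2021549838486, 0.0, 320.666200797678], [0.0, 382.2021549838486, 202.87138875915264], [0.0, 0.0, 1.0]] -0.0736609716025524 [0.48485628 0.01184068 0.96466771] [ 0.07170498  0.00204159 -0.9974238 ]
scene [[495.22340147000176, 0.0, 321.129772947088], [0.0, 495.22340147000176, 199.39553414882752], [0.0, 0.0, 1.0]] -0.09643815802838515 [ 1.06869074 -0.68749509  0.78808762] [-0.44874866  0.61902753 -0.64453826]
{'time': 0.1, 'q': array([ 1.21708769e+00,  2.64700140e-01,  1.60523560e+00,  1.49239012e-05,
        1.27370205e+00, -3.69210284e-02]), 'joint_vel': array([ 6.82719115e-04,  9.24366088e-04, -1.07217865e-03, -1.45602427e-03,
       -1.17073421e-03, -3.07287268e-05]), 'joint_torque': array([ 5.71923993e-04, -5.16703498e+01, -3.68592525e+01, -6.84127417e-05,
        6.15999030e-03, -4.16025955e-05]), 'tool_pos': array([0.21006095, 0.64080599, 0.23807245]), 'tcp_rot': array([-0.49547244, -3.1018575 ,  0.00314666]), 'wrist_force': array([-0.10563675, -0.21124505,  0.71526171]), 'torque': array([0.00727635, 0.02647124, 0.04936396]), 'grip_force': 0.0, 'width': 1.0008522427706839}
```

View pics/top0.png

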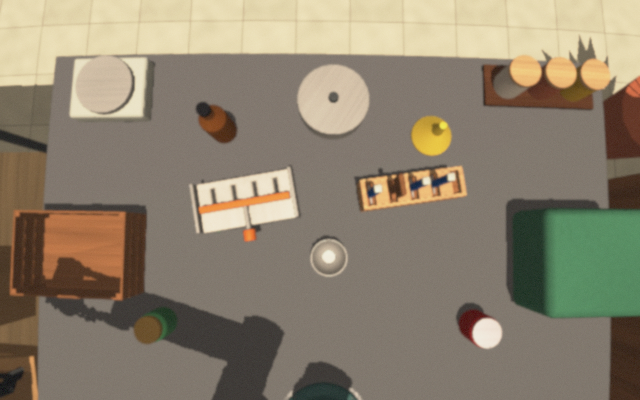

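View pics/scene0.png

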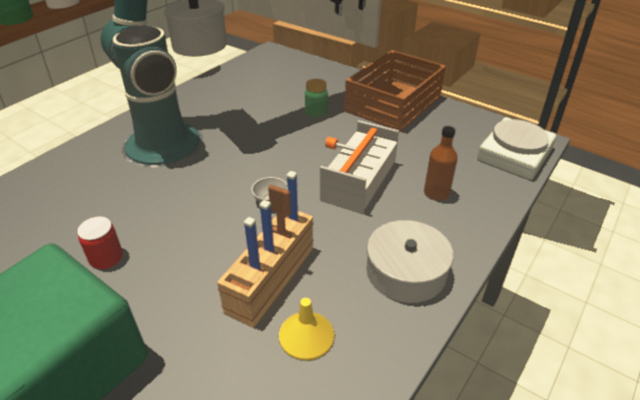

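```bash
python3 - <<'E'
from h import *
a=cv2.imread("pics/top0.png");b=cv2.imread("pics/scene0.png")
c1=cv2.resize(a[150:250,180:480],None,fx=2.6,fy=2.6,interpolation=cv2.INTER_CUBIC)
c2=cv2.resize(b[110:330,210:410],None,fx=2.6,fy=2.6,interpolation=cv2.INTER_CUBIC)
cv2.imwrite("pics/c1.png",c1);cv2.imwrite("pics/c2.png",c2)
h=cv2.cvtColor(a,cv2.COLOR_BGR2HSV)
roi=np.zeros(h.shape[:2],np.uint8);roi[155:250,180:310]=255
m=cv2.inRange(h,(5,180,150),(14,255,255))&roi
n,l,s,ce=cv2.connectedComponentsWithStats(m);print(s,ce)
bar=cv2.morphologyEx(m,cv2.MORPH_OPEN,np.ones((1,15)))
pts=np.argwhere(m&(np.arange(400)<222)[:,None].astype(np.uint8)*255)[:,::-1]
P=onz("top",pts,.1)[:,:2]; r=cv2.minAreaRect((P*1000).astype(np.float32));print("bar",r)
u,sv,vt=np.linalg.svd(P-P.mean(0));print("bar axis yaw",np.degrees(np.arctan2(vt[0][1],vt[0][0])),P.mean(0))
k=np.argwhere(m&(np.arange(400)>=225)[:,None].astype(np.uint8)*255)[:,::-1]
print("knob",k.min(0),k.max(0),k.mean(0),onz("top",[k.mean(0)],.1))
roi[:]=0;roi[160:215,350:475]=255
m=cv2.inRange(h,(8,60,90),(25,220,255))&roi
m=cv2.morphologyEx(m,cv2.MORPH_CLOSE,np.ones((9,9)))
c=max(cv2.findContours(m,0,1)[0],key=cv2.contourArea).reshape(-1,2)
r=cv2.minAreaRect((onz("top",c,.095)[:,:2]*1000).astype(np.float32));print("holder",r)
E
```

```text
[[     0      0    640    400 255624]
 [   286    193      2      2      3]
 [   199    194     86     18    277]
 [   275    198      1      1      1]
 [   244    229     11     11     95]] [[319.61598676 199.48350703]
 [286.33333333 193.66666667]
 [236.99638989 202.88808664]
 [275.         198.        ]
 [249.48421053 234.2       ]]
bar ((547.0227661132812, 191.07351684570312), (9.844470977783203, 204.89524841308594), 11.069480895996094)
bar axis yaw -78.64555743328634 [0.54459143 0.20270784]
knob [244 229] [254 239] [249.48421053 234.2       ] [[0.47372093 0.17362689 0.1       ]]
holder ((584.6261596679688, -195.10107421875), (78.81864929199219, 254.67733764648438), 9.028051376342773)
```

View pics/c1.png

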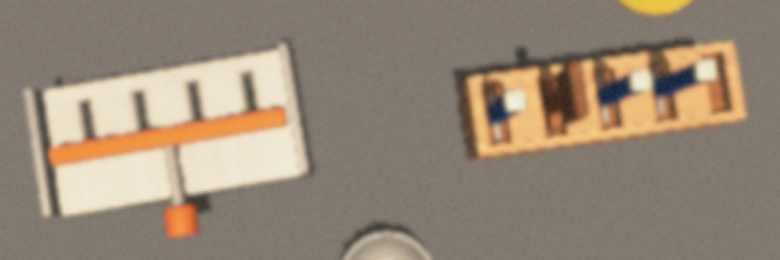

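View pics/c2.png

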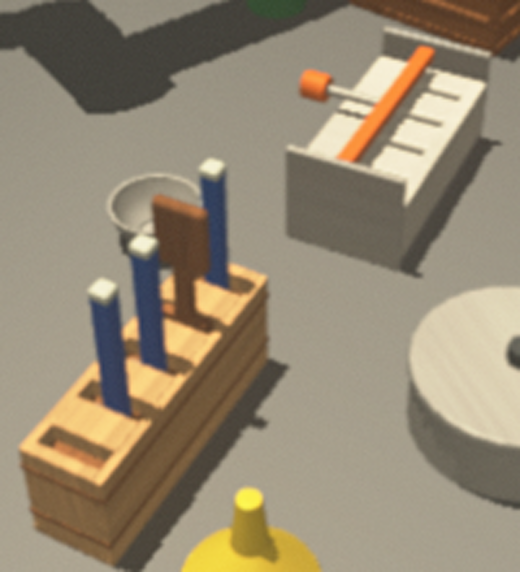

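```bash
cat > m.py <<'E'
from h import *
def whites(f):
    a=cv2.imread(f"pics/{f}.png"); g=a.astype(float); return g
def omask(im,thr=60):
    g=im.astype(float); return np.clip((g[:,:,2]-g[:,:,0]-80)/100,0,1)*(cv2.cvtColor(im,cv2.COLOR_BGR2HSV)[:,:,0]<13)
def wc(w,x0,x1,y0,y1):
    s=w[y0:y1,x0:x1]; yy,xx=np.mgrid[y0:y1,x0:x1]; return np.array([(s*xx).sum(),(s*yy).sum()])/s.sum()
def tri(u,v):
    o1,d1=ray("top",[u]);o2,d2=ray("scene",[v]);d1=d1[0];d2=d2[0]
    s=np.linalg.lstsq(np.c_[d1,-d2],o2-o1,rcond=None)[0]
    p,q=o1+s[0]*d1,o2+s[1]*d2; return (p+q)/2,np.linalg.norm(p-q)
E
python3 - <<'E'
from m import *
t=cv2.imread("pics/top0.png");s=cv2.imread("pics/scene0.png")
w=omask(t);ws=omask(s)
# bar line from top
L=[]
for x in range(204,284):
    y=int(round(211.5-(x-200)*.2)); c=w[y-8:y+9,x]; 
    if c.sum()>1: L.append((x,(c*np.arange(y-8,y+9)).sum()/c.sum()))
P=onz("top",L,.099)[:,:2]; k=np.polyfit(P[:,1],P[:,0],1); print("yaw from bar",np.degrees(np.arctan(-k[0])),np.std(P[:,0]-np.polyval(k,P[:,1])),len(P))
cols=np.where(w[185:222].sum(0)>1)[0]; print(cols.min(),cols.max())
for u in ((cols.min()-.5),(cols.max()+.5)): print("end",onz("top",[[u,211.5-(u-200)*.2]],.1))
print("knob",wc(w,240,260,226,245),wc(ws,320,341,134,152)); print(tri(wc(w,240,260,226,245),wc(ws,320,341,134,152)))
# bar in scene
m=((ws>.3)*255).astype(np.uint8); m[:, :342]=0; m[:120]=0; m[180:]=0;m[:,385:]=0
c=max(cv2.findContours(m,0,1)[0],key=cv2.contourArea).reshape(-1,2)
r=cv2.boxPoints(cv2.minAreaRect(onz("scene",c,.098)[:,:2].astype(np.float32)));print("scene bar box",r)
# slots dark: lower region
g=t.astype(int).sum(2); 
for y in (185,190,195,200): print(y,[ (x,int(g[y,x])) for x in range(195,295) if g[y,x]<400])
# handle ends: white, near handles
h=cv2.cvtColor(t,cv2.COLOR_BGR2HSV);m=cv2.inRange(h,(0,0,170),(180,70,255));m[:, :350]=0;m[:,475:]=0;m[:160]=0;m[215:]=0
n,l,st,ce=cv2.connectedComponentsWithStats(m);print(st[1:],ce[1:])
h=cv2.cvtColor(s,cv2.COLOR_BGR2HSV);m=cv2.inRange(h,(0,0,150),(180,80,255));m[:, :235]=0;m[:,305:]=0;m[:165]=0;m[235:]=0
n,l,st,ce2=cv2.connectedComponentsWithStats(m);print(st[1:],ce2[1:])
E
```

```text
yaw from bar 11.088952464019512 0.0022452995413577473 42
15 457
end [[0.42783461 0.7401036  0.1       ]]
end [[ 0.65072827 -0.30110856  0.1       ]]
knob [249.20191788 234.35318747] [330.52938547 141.87597765]
(array([0.47254935, 0.17457842, 0.09499237]), np.float64(0.001936114484290239))
scene bar box [[0.51858646 0.29141548]
 [0.56581444 0.08659676]
 [0.5827591  0.0905039 ]
 [0.5355311  0.29532263]]
185 [(195, 298), (253, 340), (254, 286), (255, 338), (274, 379), (275, 277), (276, 255), (277, 373), (294, 302)]
190 [(195, 227), (196, 290), (211, 373), (212, 293), (213, 322), (232, 398), (233, 301), (234, 290), (235, 394), (254, 311), (255, 271), (256, 354), (275, 356), (276, 270), (277, 278)]
195 [(195, 263), (196, 241), (197, 362), (212, 331), (213, 269), (214, 320), (233, 369), (234, 289), (235, 318), (254, 384), (255, 295), (256, 275), (257, 344)]
200 [(195, 339), (196, 252), (197, 245), (198, 398), (213, 316), (214, 271), (215, 338), (233, 395), (234, 354), (235, 353), (236, 384), (237, 392)]
[[448 173   7   9  51]
 [422 177   9   9  59]
 [374 185   8   8  56]
 [412 192   1   3   3]
 [370 198   2   4   6]] [[451.01960784 176.7254902 ]
 [426.33898305 180.59322034]
 [377.625      188.30357143]
 [412.         193.        ]
 [370.66666667 199.16666667]]
[[ 235  165   70   70 2638]
 [ 272  214    4    5   12]] [[261.63722517 190.3555724 ]
 [273.08333333 215.66666667]]
```

```bash
python3 - <<'E'
from m import *
t=cv2.imread("pics/top0.png");s=cv2.imread("pics/scene0.png")
w=omask(t)
L=[]
for x in range(206,282):
    y=int(round(208-(x-205)*.17)); c=w[y-6:y+7,x]; L.append((x,(c*np.arange(y-6,y+7)).sum()/c.sum()))
L=np.array(L);P=onz("top",L,.099)[:,:2]; k=np.polyfit(P[:,1],P[:,0],1); print("yaw bar",np.degrees(np.arctan(-k[0])),np.std(P[:,0]-np.polyval(k,P[:,1])))
l=np.polyfit(L[:,0],L[:,1],1);prof=[]
xs=np.arange(192,296); prof=[w[int(round(np.polyval(l,x))),x] for x in xs]
print([ (int(x),round(float(p),2)) for x,p in zip(xs,prof) if x<206 or x>280])
g=t.astype(float).sum(2)
for i,x0 in enumerate((275.5,255,234.2,213)):
    Q=[]
    for y in range(183+3*i-(3 if i==0 else 0),192+4*i if i else 190):
        xc=x0+(y-190)*.17; xs=np.arange(int(xc)-5,int(xc)+7); d=np.clip(560-g[y,xs],0,None); 
        Q.append(((d*xs).sum()/d.sum(),y))
    P=onz("top",Q,.070)[:,:2]; k=np.polyfit(P[:,0],P[:,1],1)
    print("slot",i,"yaw",np.degrees(np.arctan(k[0])),"mid",P.mean(0),"y at x=.57",np.polyval(k,.57))
# cheeks & white far edge
h=cv2.cvtColor(t,cv2.COLOR_BGR2HSV)
m=cv2.inRange(h,(0,0,165),(40,70,255)); 
E=[];F=[]
for x in range(202,290):
    col=g[160:200,x]; i=np.argmax(np.diff(col)); E.append((x,160+i+.5))
P=onz("top",E,.072)[:,:2]; k=np.polyfit(P[:,1],P[:,0],1);r=P[:,0]-np.polyval(k,P[:,1]);ok=abs(r)<.005;k=np.polyfit(P[ok,1],P[ok,0],1)
print("far edge yaw",np.degrees(np.arctan(-k[0])),ok.sum(),np.std(r[ok]),"x at y=.2",np.polyval(k,.2))
# spatula
for n,im,z in(("top",t,0),("scene",s,0)):
    h=cv2.cvtColor(im,cv2.COLOR_BGR2HSV); bl=cv2.inRange(h,(100,110,30),(130,255,255))
    nn,l,st,ce=cv2.connectedComponentsWithStats(bl)
    for a,c in zip(st[1:],ce[1:]):
        if a[4]>15: print(n,a,c)
E
```

```text
yaw bar 11.982580454393423 0.00265473877235484
[(192, 0.0), (193, 0.0), (194, 0.0), (195, 0.0), (196, 0.0), (197, 0.0), (198, 0.09), (199, 0.73), (200, 0.0), (201, 0.0), (202, 0.0), (203, 0.0), (204, 0.0), (205, 0.0), (281, 0.0), (282, 0.0), (283, 0.0), (284, 0.47), (285, 0.57), (286, 0.64), (287, 0.65), (288, 0.42), (289, 0.0), (290, 0.0), (291, 0.0), (292, 0.0), (293, 0.0), (294, 0.0), (295, 0.0)]
slot 0 yaw 10.619270316375545 mid [0.59111681 0.12113496] y at x=.57 0.1171757029752177
slot 1 yaw 11.95466392789498 mid [0.57626043 0.1690409 ] y at x=.57 0.16771538653145354
slot 2 yaw 15.79960863874626 mid [0.56732531 0.21780636] y at x=.57 0.2185632058843671
slot 3 yaw 16.560131041373953 mid [0.55837727 0.26677793] y at x=.57 0.2702340110601335
far edge yaw 10.591777288763968 85 0.0013430524793591801 x at y=.2 0.6094129995825011
top [433 178  13   8  58] [438.63793103 181.46551724]
top [411 182  10   7  45] [415.51111111 185.11111111]
top [369 190   5   6  23] [370.73913043 192.91304348]
scene [288 180   8  32 102] [291.96078431 192.44117647]
scene [262 210   6  18  56] [264.10714286 216.83928571]
```

```bash
cat >> m.py <<'E'
def plan(target_pos,yaw,tilt=(0,0),cur=None):
    """yaw: world angle (deg) of tool y; tool z down, then tilt (deg, about world x,y). returns shift in tool frame cm, rotvec deg"""
    s=read_state() if cur is None else cur
    p,r=np.array(s["tool_pos"]),R.from_rotvec(s["tcp_rot"])
    a=np.radians(yaw); y=np.array([np.cos(a),np.sin(a),0]);z=np.array([0,0,-1.]);x=np.cross(y,z)
    T=R.from_rotvec(np.radians([tilt[0],tilt[1],0]))*R.from_matrix(np.c_[x,y,z])
    d=r.inv().apply(np.array(target_pos)-p)*100; w=np.degrees((r.inv()*T).as_rotvec())
    print("total shift cm",d.round(2),"turn deg",w.round(1)); return d,w
def st():
    s=read_state(); r=R.from_rotvec(s["tcp_rot"]).as_matrix()
    print("t",round(s["time"],2),"pos",s["tool_pos"].round(4),"yaw_y",np.degrees(np.arctan2(r[1,1],r[0,1])).round(2),"z",r[:,2].round(3),"F",s["wrist_force"].round(1),"w",round(s["width"]*85,1),"g",round(s["grip_force"],1),"q6",round(s["q"][5],2))
E
python3 - <<'E'
from m import *
t=cv2.imread("pics/top0.png");s=cv2.imread("pics/scene0.png")
def cap(im,u,v,r=6):
    g=im.astype(float); w=np.clip(g[:,:,0]*.5+g[:,:,1]*.5-120,0,None)*(im.astype(int).max(2)-im.astype(int).min(2)<70); return wc(w,u-r,u+r+1,v-r,v+r+1)
for u,v in (((451,177),(251,222)),((426,181),(266,205)),((378,188),(293,175))):
    a,b=cap(t,*u),cap(s,*v,5); print(a,b,"tri",tri(a,b),"top z.207",onz("top",[a],.207)[0,:2],"scene",onz("scene",[b],.205)[0,:2])
H=np.array([.5846,-.1951]);
for y in(.1,.05,0,-.05,-.1):
    a=np.radians(9.03);print("well",y,H+y*np.array([-np.sin(a),np.cos(a)]))
print(onz("top",[[359,210],[356,176],[464,167],[467,198]],.095)[:,:2])
# wells/handle exits: blue lower ends
for n,im in(("top",t),("scene",s)):
    h=im.astype(int); bl=((h[:,:,0]-h[:,:,2])>25).astype(np.uint8)
    nn,l,sz,ce=cv2.connectedComponentsWithStats(bl)
    for i,a in enumerate(sz):
        if i and a[4]>15 and a[1]>150 and a[0]>230: print(n,a)
B=np.array([.570,.1935]);a=np.radians(11.3)
print("start");st();plan([*(B-.097*np.array([np.cos(a),np.sin(a)])),.16],101.3)
E
```

```text
[451.07879687 176.59118831] [249.79891852 220.19558244] tri (array([ 0.59676587, -0.24840365,  0.20612354]), np.float64(0.0015163594630209865)) top z.207 [ 0.59608178 -0.24862665] scene [ 0.59649427 -0.24712599]
[426.17783956 180.60416023] [264.6010357  203.18223887] tri (array([ 0.5874178 , -0.19798762,  0.20564848]), np.float64(0.00039371229233334666)) top z.207 [ 0.58708872 -0.19774598] scene [ 0.58704359 -0.19732738]
[377.74772817 188.32556302] [291.94473022 173.3762723 ] tri (array([ 0.57081462, -0.09971105,  0.20600499]), np.float64(0.001770700794235734)) top z.207 [ 0.5700238  -0.10013225] scene [ 0.57064232 -0.09813558]
well 0.1 [ 0.56890484 -0.09633937]
well 0.05 [ 0.57675242 -0.14571969]
well 0 [ 0.5846 -0.1951]
well -0.05 [ 0.59244758 -0.24448031]
well -0.1 [ 0.60029516 -0.29386063]
[[ 0.53230522 -0.07399073]
 [ 0.61033085 -0.06659308]
 [ 0.63553171 -0.31802545]
 [ 0.56336334 -0.32392611]]
top [433 178  13   8  62]
top [411 182  10   7  50]
top [369 190   6   6  26]
scene [288 179   9  41 230]
scene [261 209  12  42 323]
scene [245 226  14  42 338]
start
t 0.1 pos [0.2101 0.6408 0.2381] yaw_y 71.85 z [-0.001 -0.002 -1.   ] F [-0.1 -0.2  0.7] w 85.1 g 0.0 q6 -0.04
total shift cm [-39.69 -36.05   7.88] turn deg [ -0.1  -0.  -29.5]
```

Call:
move_arm --series '[8.5,-4,-3.6,0,0,0,0,8.5,-4,-3.6,0,0,0,0,8.5,-4,-3.6,0,0,0,0,8.5,-4,-3.6,0,0,0,0,8.5,-4,-3.6,0,0,0,0]'

```text
time: 0.72
tool_pos: [0.3446, 0.4063, 0.2388]
tcp_rot: [-0.495, -3.102, 0.001]
wrist_force: [-0.2, 0.0, -0.4]
width: 0.994
grip_force: 0.0
```

Call:
move_arm --series '[8.5,-4,-3.6,1,0,0,0,8.5,-4,-3.6,1,0,0,0,8.5,-4,-3.6,1,0,0,0,8.5,-4,-3.6,1,0,0,0,8.5,-3.7,-3.6,1,0,0,0]'

```text
time: 1.35
tool_pos: [0.4758, 0.1739, 0.1887]
tcp_rot: [-0.496, -3.102, 0.0]
wrist_force: [0.5, 0.6, -0.2]
width: 0.991
grip_force: 0.0
```

Call:
move_arm --series '[8.5,0,0,0,0,0,-10,8.5,0,0,0,0,0,-10,8.5,0,0,0,0,0,-9.5,8.5,0,0,0,0,0,0,8.5,0,0,0,0,0,0]'

```text
time: 1.98
tool_pos: [0.4751, 0.1756, 0.189]
tcp_rot: [0.307, -3.126, 0.0]
wrist_force: [0.7, -0.6, -0.1]
width: 0.995
grip_force: 0.0
```

```bash
python3 - <<'E'
from m import *
st();a=np.radians(11.3);k=np.array([.570,.1935])-.097*np.array([np.cos(a),np.sin(a)]);plan([*k,.082],101.3)
E
```

```text
t 1.98 pos [0.4751 0.1756 0.189 ] yaw_y 101.2 z [-0. -0. -1.] F [ 0.7 -0.6 -0.1] w 84.6 g 0.0 q6 -1.46
total shift cm [ 0.04 -0.11 10.7 ] turn deg [-0.  -0.  -0.1]
```

Call:
move_arm --series '[8.5,0,-0.1,3,0,0,0,8.5,0,0,3,0,0,0,8.5,0,0,2.7,0,0,0,8.5,0,0,2,0,0,0,8.5,0,0,0,0,0,0]'

```text
time: 2.6
tool_pos: [0.4738, 0.1742, 0.0805]
tcp_rot: [0.308, -3.122, 0.001]
wrist_force: [0.4, -0.3, -0.0]
width: 0.997
grip_force: 0.0
```

Call:
move_arm --series '[2,0,0,0,0,0,0,2,0,0,0,0,0,0,2,0,0,0,0,0,0,2,0,0,0,0,0,0,2,0,0,0,0,0,0]' --grip_force 50

```text
time: 3.22
tool_pos: [0.4762, 0.1754, 0.0835]
tcp_rot: [-0.309, 3.125, 0.002]
wrist_force: [-1.9, 3.0, 5.8]
width: 0.309
grip_force: 49.1
```

```bash
python3 -c "
from m import *
st()"
```

```text
t 3.23 pos [0.4762 0.1754 0.0835] yaw_y 101.31 z [ 0.001  0.002 -1.   ] F [-1.9  3.   5.8] w 26.3 g 49.1 q6 -1.47
```

Call:
move_arm --series '[2,1,0,0,0,0,0,2,1,0,0,0,0,0,2,1,0,0,0,0,0,2,1,0,0,0,0,0,2,0.2,0,0,0,0,0]'

```text
time: 3.85
tool_pos: [0.4382, 0.1683, 0.0836]
tcp_rot: [-0.309, 3.116, 0.005]
wrist_force: [12.8, 8.0, -10.5]
width: 0.306
grip_force: 50.1
```

Call:
move_arm --series '[2,0,0,0,0,0,0,2,0,0,0,0,0,0]'

```text
time: 4.1
tool_pos: [0.4382, 0.1683, 0.0836]
tcp_rot: [-0.309, 3.117, 0.005]
wrist_force: [8.5, 7.1, -5.1]
width: 0.306
grip_force: 50.2
```

```bash
python3 -c "
from m import *
st()"
```

```text
t 4.1 pos [0.4382 0.1683 0.0836] yaw_y 101.31 z [ 0.009  0.004 -1.   ] F [ 8.5  7.1 -5.1] w 26.0 g 50.2 q6 -1.46
```

Call:
move_arm --series '[8.5,0,0,0,0,0,0,8.5,0,0,0,0,0,0,8.5,0,0,0,0,0,0,8.5,0,0,0,0,0,0,8.5,0,0,-1,0,0,0]'

```text
time: 4.72
tool_pos: [0.4334, 0.166, 0.0918]
tcp_rot: [0.31, -3.124, 0.001]
wrist_force: [0.0, -0.6, -0.1]
width: 0.997
grip_force: 0.0
```

Call:
move_arm --series '[8.5,0,0,-4,0,0,0,8.5,0,0,-4,0,0,0,8.5,0,0,-5,0,0,0,8.5,0,0,-5,0,0,0,8.5,0,0,-2,0,0,0]'

```text
time: 5.35
tool_pos: [0.4359, 0.1669, 0.2972]
tcp_rot: [-0.31, 3.119, 0.002]
wrist_force: [0.2, 0.0, -1.7]
width: 0.996
grip_force: 0.0
```

```bash
python3 - <<'E'
from m import *
st()
t=snap("top","top1");s=snap("scene","scene1")
plan([.5708,-.0997,.285],9.9)
E
```

```text
t 5.35 pos [0.4359 0.1669 0.2972] yaw_y 101.35 z [ 0.007  0.002 -1.   ] F [ 0.2  0.  -1.7] w 84.6 g 0.0 q6 -1.46
total shift cm [ -7.94 -28.79   1.19] turn deg [ 0.4  0.3 91.4]
```

View pics/scene1.png

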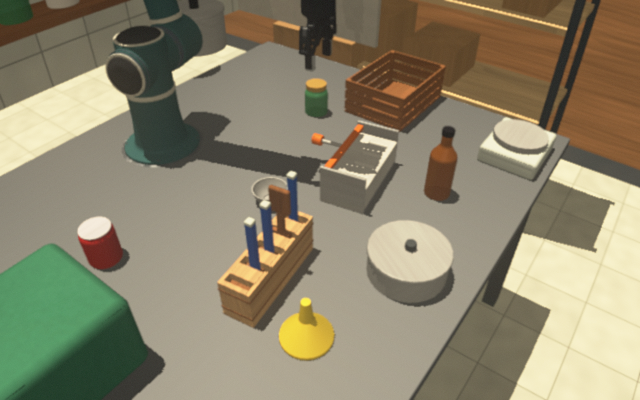

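Call:
move_arm --series '[8.5,-1.3,-4.8,0,0,0,0,8.5,-1.3,-4.8,0,0,0,0,8.5,-1.3,-4.8,0,0,0,0,8.5,-1.3,-4.8,0,0,0,0,8.5,-1.3,-4.8,0,0,0,0]'

```text
time: 6.08
tool_pos: [0.545, -0.0576, 0.2907]
tcp_rot: [0.31, -3.124, -0.001]
wrist_force: [0.2, 0.3, 0.0]
width: 0.991
grip_force: 0.0
```

Call:
move_arm --series '[8.5,-1.4,-4.8,0,0,0,0,8.5,0,0,0,0,0,10,8.5,0,0,0,0,0,10,8.5,0,0,0,0,0,10,8.5,0,0,0,0,0,10]'

```text
time: 6.7
tool_pos: [0.5676, -0.1004, 0.2904]
tcp_rot: [-0.786, -3.039, 0.0]
wrist_force: [-0.3, 0.2, -0.8]
width: 0.997
grip_force: 0.0
```

Call:
move_arm --series '[8.5,0,0,0,0,0,10,8.5,0,0,0,0,0,10,8.5,0,0,0,0,0,10,8.5,0,0,0,0,0,10.5,8.5,0,0,0,0,0,10.5]'

```text
time: 7.32
tool_pos: [0.5676, -0.1002, 0.2904]
tcp_rot: [-2.018, -2.405, 0.002]
wrist_force: [-0.2, -1.0, -0.6]
width: 0.997
grip_force: 0.0
```

```bash
cat >> m.py <<'E'
def cap(im,u,v,r=6):
    g=im.astype(float); w=np.clip(g[:,:,0]*.5+g[:,:,1]*.5-120,0,None)*(im.astype(int).max(2)-im.astype(int).min(2)<70); return wc(w,u-r,u+r+1,v-r,v+r+1)
E
python3 - <<'E'
from m import *
st()
t=snap("top","top2");s=snap("scene","scene2")
for v in((251,222),(266,205),(293,175)):
  b=cap(s,*v,5);print(b,onz("scene",[b],.205)[0,:2])
plan([.5708,-.0997,.157],9.9)
E
```

```text
t 7.33 pos [ 0.5676 -0.1002  0.2904] yaw_y 10.0 z [-0.003  0.001 -1.   ] F [-0.2 -1.  -0.6] w 84.7 g 0.0 q6 -0.39
[249.80160175 220.18947943] [ 0.59648735 -0.24711155]
[264.60175614 203.21807269] [ 0.58711062 -0.19740179]
[295.34422492 172.75987842] [ 0.57470469 -0.09261357]
total shift cm [-1.000e-02  3.500e-01  1.336e+01] turn deg [-0.1 -0.1  0.4]
```

Call:
move_arm --series '[8.5,0,0.3,3,0,0,0,8.5,0,0,3,0,0,0,8.5,0,0,3,0,0,0,8.5,0,0,3,0,0,0,8.5,0,0,1.3,0,0,0]'

```text
time: 8.05
tool_pos: [0.5695, -0.0995, 0.1563]
tcp_rot: [-2.006, -2.412, 0.004]
wrist_force: [-0.2, 0.7, 1.0]
width: 0.997
grip_force: 0.0
```

Call:
move_arm --series '[1,0,0,0,0,0,0,1,0,0,0,0,0,0,1,0,0,0,0,0,0,1,0,0,0,0,0,0,1,0,0,0,0,0,0]' --grip_force 60

```text
time: 8.68
tool_pos: [0.5721, -0.1, 0.1605]
tcp_rot: [2.011, 2.412, 0.001]
wrist_force: [-0.7, 1.3, 4.7]
width: 0.182
grip_force: 58.5
```

```bash
python3 -c "
from m import *
st()"
```

```text
t 8.68 pos [ 0.5721 -0.1     0.1605] yaw_y 10.35 z [ 0.002 -0.    -1.   ] F [-0.7  1.3  4.7] w 15.5 g 58.5 q6 -0.4
```

Call:
move_arm --series '[1,0,0,-1.5,0,0,0,1,0,0,-3,0,0,0,1,0,0,-3.5,0,0,0,1,0,0,-3.5,0,0,0,1,0,0,-3.5,0,0,0]'

```text
time: 9.3
tool_pos: [0.5713, -0.0998, 0.311]
tcp_rot: [2.012, 2.413, 0.0]
wrist_force: [0.2, -0.2, -1.8]
width: 0.18
grip_force: 58.4
```

```bash
python3 - <<'E'
from m import *
st()
t=snap("top","top3");s=snap("scene","scene3")
cv2.imwrite("pics/c3.png",cv2.resize(s[80:330,200:420],None,fx=2.4,fy=2.4,interpolation=cv2.INTER_CUBIC))
E
```

```text
t 9.3 pos [ 0.5713 -0.0998  0.311 ] yaw_y 10.35 z [ 0. -0. -1.] F [ 0.2 -0.2 -1.8] w 15.3 g 58.4 q6 -0.4
```

View pics/c3.png

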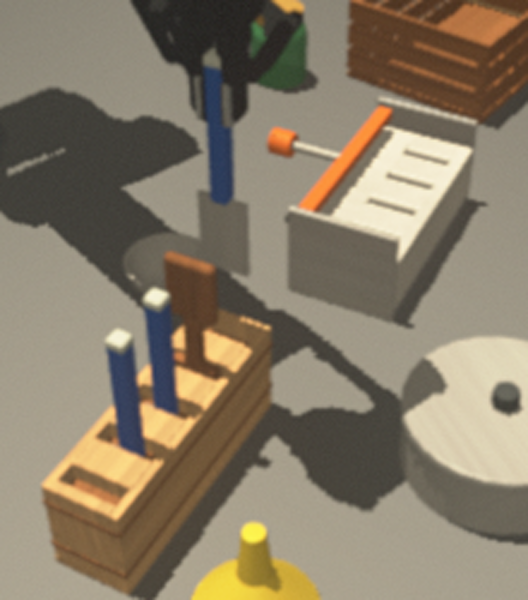

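```bash
python3 - <<'E'
from m import *
f=lambda u,v:(200+(u+.5)/2.4-.5,80+(v+.5)/2.4-.5)
print("blade", proj("scene",[.5713,-.0998,.1585]),f(223.5,267), onz("scene",[f(223.5,267)],.1585))
E=[f(*p) for p in((404,151),(448,162),(387,176),(433,187),(367,200),(415,213))]
P=onz("scene",E,.072)[:,:2];print(P.round(4).tolist())
M=(P[::2]+P[1::2])/2;print("mid",M, [np.degrees(np.arctan2(*(b-a)[::-1])).round(1) for a,b in zip(P[::2],P[1::2])])
d=M[0]-M[2];print("pitch",np.linalg.norm(d)/2,"yaw",np.degrees(np.arctan2(-d[0],d[1])))
a=np.radians(11.2);B=np.array([.570,.1935])
for y in(-.075,-.025,.025,.075):print("slot",y,(B+y*np.array([-np.sin(a),np.cos(a)])).round(4))
plan([*(B+.075*np.array([-np.sin(a),np.cos(a)])),.311],11.2)
E
```

```text
blade [[292.38623197 192.40291466]] (292.83333333333337, 190.95833333333334) [[ 0.56914239 -0.09568557  0.1585    ]]
[[0.5322, 0.2585], [0.5813, 0.269], [0.5432, 0.2073], [0.5924, 0.2193], [0.5501, 0.1586], [0.6013, 0.1692]]
mid [[0.55677229 0.263756  ]
 [0.56778671 0.21330915]
 [0.57569983 0.16387971]] [np.float64(12.1), np.float64(13.8), np.float64(11.7)]
pitch 0.05082697360145631 yaw 10.730855723446831
slot -0.075 [0.5846 0.1199]
slot -0.025 [0.5749 0.169 ]
slot 0.025 [0.5651 0.218 ]
slot 0.075 [0.5554 0.2671]
total shift cm [36.48  4.78  0.35] turn deg [ 0.5  0.2 -0.8]
```

Call:
move_arm --series '[1,3,0.6,0,0,0,0,1,4.5,0.6,0,0,0,0,1,4.5,0.6,0,0,0,0,1,4.5,0.6,0,0,0,0,1,4.5,0.6,0,0,0,0]'

```text
time: 10.02
tool_pos: [0.5624, 0.1134, 0.3082]
tcp_rot: [-2.012, -2.412, 0.002]
wrist_force: [1.5, 0.4, -0.7]
width: 0.184
grip_force: 58.5
```

Call:
move_arm --series '[1,4.5,0.6,0,0,0,0,1,4.5,0.6,0,0,0,0,1,4,0.6,0,0,0,0,1,2.5,0.1,0,0,0,-0.8,1,0,0,0,0,0,0]'

```text
time: 10.65
tool_pos: [0.5531, 0.2695, 0.3079]
tcp_rot: [-1.991, -2.429, 0.003]
wrist_force: [-0.4, -0.5, -1.1]
width: 0.181
grip_force: 58.5
```

Call:
move_arm --series '[1,0,0,2,0,0,0,1,0,0,2,0,0,0,1,0,0,2,0,0,0,1,0,0,0,0,0,0]'

```text
time: 11.15
tool_pos: [0.5524, 0.2666, 0.2455]
tcp_rot: [-1.994, -2.424, 0.009]
wrist_force: [0.7, -1.3, -1.1]
width: 0.175
grip_force: 58.4
```

```bash
python3 - <<'E'
from m import *
st()
t=snap("top","top4");s=snap("scene","scene4")
a=np.radians(11.2);B=np.array([.571,.1935])
plan([*(B+.075*np.array([-np.sin(a),np.cos(a)])),.165],11.2)
cv2.imwrite("pics/c4.png",cv2.resize(s[60:220,260:420],None,fx=3.5,fy=3.5,interpolation=cv2.INTER_CUBIC))
E
```

```text
t 11.15 pos [0.5524 0.2666 0.2455] yaw_y 11.09 z [-0.006 -0.003 -1.   ] F [ 0.7 -1.3 -1.1] w 14.9 g 58.4 q6 0.22
total shift cm [-0.09  0.23  8.38] turn deg [-0.   0.  -0.1]
```

View pics/c4.png

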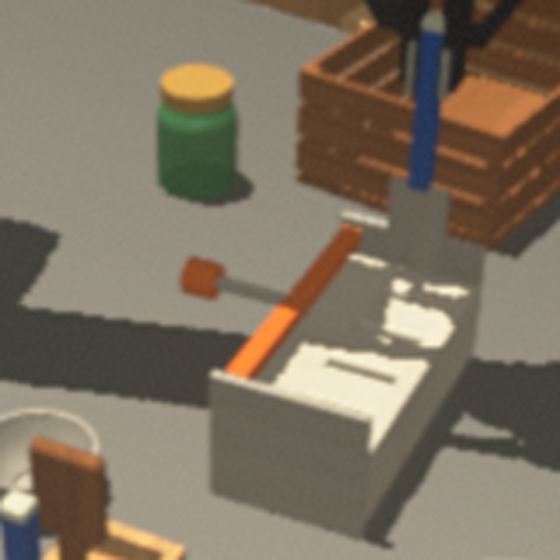

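Call:
move_arm --series '[1,0,0.25,0,0,0,0,1,0,0,1,0,0,0,1,0,0,0.8,0,0,0,1,0,0,0,0,0,0]'

```text
time: 11.75
tool_pos: [0.5557, 0.2682, 0.2298]
tcp_rot: [-1.994, -2.426, 0.004]
wrist_force: [0.1, 0.0, -0.5]
width: 0.182
grip_force: 58.5
```

Call:
move_arm --series '[1,0,0,0,0,0,0]'

```text
time: 11.88
tool_pos: [0.5565, 0.2685, 0.2311]
tcp_rot: [-1.995, -2.427, 0.0]
wrist_force: [0.2, -0.5, -1.1]
width: 0.174
grip_force: 58.5
```

Call:
move_arm --series '[1,0,0,1,0,0,0,1,0,0,1,0,0,0]'

```text
time: 12.12
tool_pos: [0.5565, 0.2685, 0.2107]
tcp_rot: [1.995, 2.427, 0.0]
wrist_force: [0.8, -0.1, -1.7]
width: 0.179
grip_force: 58.5
```

Call:
move_arm --series '[1,0,0,1,0,0,0,1,0,0,1,0,0,0,1,0,0,1,0,0,0,1,0,0,1,0,0,0,1,0,0,0.3,0,0,0]'

```text
time: 12.75
tool_pos: [0.556, 0.2682, 0.1671]
tcp_rot: [-1.995, -2.426, 0.002]
wrist_force: [-0.6, 0.2, -0.7]
width: 0.178
grip_force: 58.5
```

Call:
move_arm --series '[1,0,0,0.2,0,0,0,1,0,0,0.2,0,0,0,1,0,0,0,0,0,0]'

```text
time: 13.12
tool_pos: [0.5567, 0.2685, 0.1645]
tcp_rot: [1.995, 2.427, 0.0]
wrist_force: [-0.5, -0.4, -1.0]
width: 0.181
grip_force: 60.5
```

Call:
move_arm --series '[1,0,0,0.2,0,0,0,1,0,0,0,0,0,0]'

```text
time: 13.38
tool_pos: [0.5568, 0.2686, 0.1626]
tcp_rot: [1.995, 2.427, 0.001]
wrist_force: [0.5, -0.1, -0.9]
width: 0.178
grip_force: 60.7
```

Call:
move_arm --series '[1,0,0,0.2,0,0,0,1,0,0,0,0,0,0]'

```text
time: 13.62
tool_pos: [0.5571, 0.2687, 0.1625]
tcp_rot: [1.995, 2.426, 0.002]
wrist_force: [-2.3, -1.6, 8.5]
width: 0.177
grip_force: 62.0
```

Call:
move_arm --series '[5,0,0,-0.1,0,0,0,5,0,0,0,0,0,0,5,0,0,0,0,0,0,5,0,0,-2,0,0,0,5,0,0,-4,0,0,0]'

```text
time: 14.25
tool_pos: [0.5553, 0.2679, 0.2206]
tcp_rot: [-1.994, -2.425, 0.006]
wrist_force: [1.0, 0.5, 0.0]
width: 0.586
grip_force: 0.0
```

Call:
move_arm --series '[8.5,0,0,-4,0,0,0,8.5,0,0,-4,0,0,0,8.5,0,0,0,0,0,0]'

```text
time: 14.62
tool_pos: [0.559, 0.2695, 0.3082]
tcp_rot: [1.992, 2.423, 0.015]
wrist_force: [1.0, 0.4, 0.2]
width: 0.997
grip_force: 0.0
```

```bash
python3 - <<'E'
from m import *
st()
t=snap("top","top5");s=snap("scene","scene5")
for u,v in (((451,177),(251,222)),((426,181),(266,205))):
    a,b=cap(t,*u),cap(s,*v,5); print(a,b,"tri",tri(a,b))
p=proj("scene",[.5567,.2675,.207])[0];print(p);b=cap(s,*p.round().astype(int),6);print(b,onz("scene",[b],.207))
plan([.5874,-.198,.285],9.9)
cv2.imwrite("pics/c5.png",cv2.resize(s[60:310,210:430],None,fx=2.4,fy=2.4,interpolation=cv2.INTER_CUBIC))
E
```

```text
t 14.62 pos [0.559  0.2695 0.3082] yaw_y 11.15 z [ 0.01   0.004 -1.   ] F [1.  0.4 0.2] w 84.7 g 0.0 q6 0.21
[451.00120504 176.5379125 ] [249.80048882 220.19896805] tri (array([ 0.59681255, -0.24832349,  0.2060779 ]), np.float64(0.0013372733971125069))
[426.159103   180.62214146] [264.60895326 203.17698047] tri (array([ 0.58739072, -0.19795078,  0.20562202]), np.float64(0.0004108689881682474))
[382.22310609  97.90198613]
[nan nan] [[nan nan nan]]
total shift cm [-46.37  -6.04   1.76] turn deg [ 0.1 -0.   1.2]m.py:7: RuntimeWarning: invalid value encountered in divide
  s=w[y0:y1,x0:x1]; yy,xx=np.mgrid[y0:y1,x0:x1]; return np.array([(s*xx).sum(),(s*yy).sum()])/s.sum()
```

View pics/c5.png

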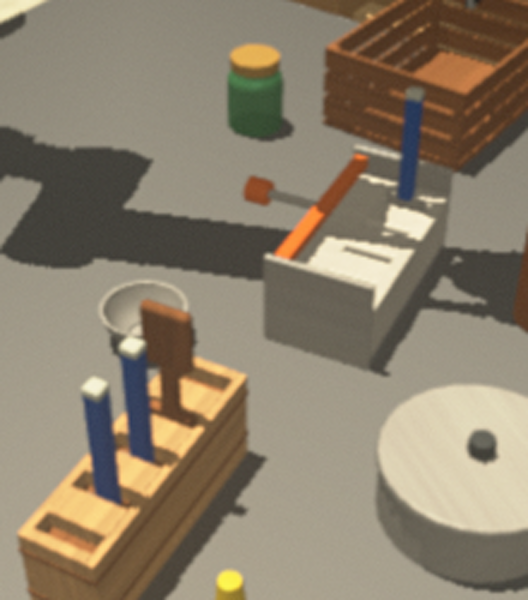

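Call:
move_arm --series '[8.5,-4.6,-0.6,0,0,0,0,8.5,-4.6,-0.6,0,0,0,0,8.5,-4.6,-0.6,0,0,0,0,8.5,-4.6,-0.6,0,0,0,0,8.5,-4.6,-0.6,0,0,0,0]'

```text
time: 15.35
tool_pos: [0.5705, 0.0356, 0.2995]
tcp_rot: [-1.993, -2.425, 0.003]
wrist_force: [-0.8, 0.4, 1.2]
width: 0.991
grip_force: 0.0
```

Call:
move_arm --series '[8.5,-4.6,-0.6,0,0,0,0,8.5,-4.6,-0.6,0,0,0,0,8.5,-4.6,-0.6,0,0,0,0,8.5,-4.6,-0.6,0,0,0,0,8.5,-4.9,-0.6,0,0,0,1.2]'

```text
time: 15.98
tool_pos: [0.5862, -0.1985, 0.2994]
tcp_rot: [-2.019, -2.403, 0.001]
wrist_force: [0.9, -0.5, -0.4]
width: 0.993
grip_force: 0.0
```

Call:
move_arm --series '[8.5,0,0,1,0,0,0,8.5,0,0,0,0,0,0]'

```text
time: 16.23
tool_pos: [0.5858, -0.1968, 0.2885]
tcp_rot: [-2.018, -2.401, 0.002]
wrist_force: [0.1, -0.4, -1.0]
width: 0.996
grip_force: 0.0
```

```bash
python3 - <<'E'
from m import *
st()
s=snap("scene","scene6")
b=cap(s,251,222,5); print(b,"holder still?")
plan([.5874,-.198,.159],9.9)
E
```

```text
t 16.23 pos [ 0.5858 -0.1968  0.2885] yaw_y 9.91 z [-0.005  0.002 -1.   ] F [ 0.1 -0.4 -1. ] w 84.6 g 0.0 q6 -0.54
[249.31039641 220.46981515] holder still?
total shift cm [-0.22  0.13 13.04] turn deg [-0.2 -0.1  0.1]
```

Call:
move_arm --series '[8.5,-0.1,0.15,3,0,0,0,8.5,0,0,3,0,0,0,8.5,0,0,3,0,0,0,8.5,0,0,3,0,0,0,8.5,0,0,1,0,0,0]'

```text
time: 16.9
tool_pos: [0.5874, -0.196, 0.1589]
tcp_rot: [-2.015, -2.404, 0.002]
wrist_force: [0.0, -0.1, -0.8]
width: 0.997
grip_force: 0.0
```

Call:
move_arm --series '[1,0,0,0,0,0,0,1,0,0,0,0,0,0,1,0,0,0,0,0,0,1,0,0,0,0,0,0,1,0,0,0,0,0,0]' --grip_force 60

```text
time: 17.52
tool_pos: [0.5893, -0.1985, 0.1625]
tcp_rot: [2.02, 2.404, 0.001]
wrist_force: [-0.7, -0.4, 4.5]
width: 0.179
grip_force: 59.0
```

Call:
move_arm --series '[1,0,0,-1.5,0,0,0,1,0,0,-3,0,0,0,1,0,0,-3.5,0,0,0,1,0,0,-3.5,0,0,0,1,0,0,-3.5,0,0,0]'

```text
time: 18.15
tool_pos: [0.5888, -0.198, 0.313]
tcp_rot: [2.02, 2.405, 0.0]
wrist_force: [0.6, 0.1, -0.7]
width: 0.177
grip_force: 58.4
```

```bash
python3 - <<'E'
from m import *
st()
s=snap("scene","scene7")
b=cap(s,251,222,5); print(b,"holder still?")
S=read_state();r=R.from_rotvec(S["tcp_rot"]).as_matrix();print("tip px",proj("scene",S["tool_pos"]+.1515*r[:,2]))
a=np.radians(11.2);B=np.array([.571,.194])
plan([*(B+.025*np.array([-np.sin(a),np.cos(a)])),.31],11.2)
cv2.imwrite("pics/c7.png",cv2.resize(s[60:310,190:410],None,fx=2.4,fy=2.4,interpolation=cv2.INTER_CUBIC))
E
```

```text
t 18.15 pos [ 0.5888 -0.198   0.313 ] yaw_y 9.95 z [ 0.  0. -1.] F [ 0.6  0.1 -0.7] w 15.0 g 58.4 q6 -0.54
[249.2962963  220.46344052] holder still?
tip px [[267.3572312  220.12068516]]
total shift cm [41.54  4.76  0.77] turn deg [ 0.5  0.3 -1.3]
```

View pics/c7.png

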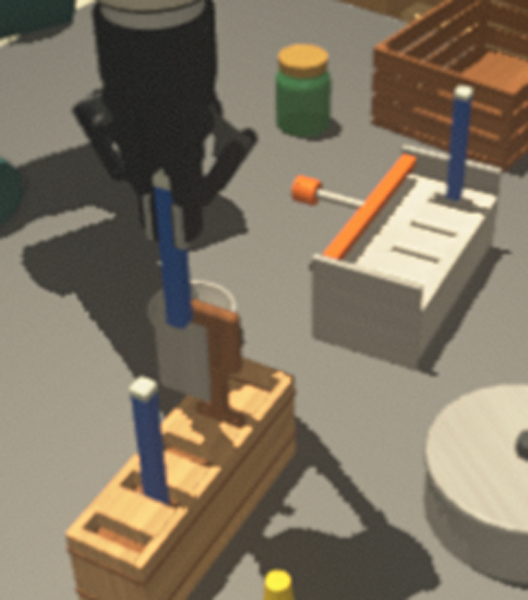

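Call:
move_arm --series '[1,0,0,-2.5,0,0,0,1,0,0,-3.5,0,0,0,1,0,0,-2.5,0,0,0,1,2,0,0,0,0,0,1,4,0,0,0,0,0]'

```text
time: 18.82
tool_pos: [0.5779, -0.1383, 0.3948]
tcp_rot: [-2.022, -2.402, 0.0]
wrist_force: [1.1, 1.3, -0.8]
width: 0.18
grip_force: 58.5
```

Call:
move_arm --series '[1,4.5,0.6,0,0,0,0,1,4.5,0.6,0,0,0,0,1,4.5,0.6,0,0,0,0,1,4.5,0.6,0,0,0,0,1,4.5,0.6,0,0,0,0]'

```text
time: 19.45
tool_pos: [0.5675, 0.0903, 0.3943]
tcp_rot: [-2.018, -2.405, 0.002]
wrist_force: [1.5, -0.0, -1.1]
width: 0.175
grip_force: 58.5
```

Call:
move_arm --series '[1,4.5,0.6,0,0,0,0,1,4.5,0.6,0,0,0,0,1,3,0.5,0,0,0,0,1,1,0,0,0,0,-1.3,1,0,0,0,0,0,0]'

```text
time: 20.08
tool_pos: [0.5624, 0.2193, 0.395]
tcp_rot: [-1.99, -2.43, 0.003]
wrist_force: [0.2, -0.4, -0.5]
width: 0.179
grip_force: 58.6
```

```bash
python3 - <<'E'
from m import *
st()
a=np.radians(11.2);B=np.array([.571,.194])
plan([*(B+.025*np.array([-np.sin(a),np.cos(a)])),.24],11.2)
t=cv2.imread("pics/top2.png"); 
s=cv2.imread("pics/scene7.png"); print("C cap",onz("scene",[cap(s,383,98,5)],.208), cap(s,383,98,5))
E
```

```text
t 20.07 pos [0.5624 0.2193 0.395 ] yaw_y 11.35 z [-0.002 -0.001 -1.   ] F [ 0.2 -0.4 -0.5] w 15.2 g 58.6 q6 0.13
total shift cm [-0.14  0.38 15.5 ] turn deg [-0.1  0.   0.2]
C cap [[0.55777012 0.26796982 0.208     ]] [382.73576682  97.59139199]
```

Call:
move_arm --series '[1,-0.1,0.35,3,0,0,0,1,0,0,3.5,0,0,0,1,0,0,3.5,0,0,0,1,0,0,3,0,0,0,1,0,0,2.5,0,0,0]'

```text
time: 20.7
tool_pos: [0.5665, 0.2167, 0.2395]
tcp_rot: [-1.995, -2.426, 0.003]
wrist_force: [-0.5, 0.3, -1.1]
width: 0.178
grip_force: 58.7
```

Call:
move_arm --series '[1,0,0,0,0,0,0,1,0,0,0,0,0,0]'

```text
time: 20.95
tool_pos: [0.5677, 0.2179, 0.2424]
tcp_rot: [1.994, 2.427, 0.002]
wrist_force: [0.1, -0.4, -1.4]
width: 0.178
grip_force: 58.5
```

```bash
python3 - <<'E'
from m import *
st()
a=np.radians(11.2);B=np.array([.571,.194])
plan([*(B+.025*np.array([-np.sin(a),np.cos(a)])),.1645],11.2)
E
```

```text
t 20.95 pos [0.5677 0.2179 0.2424] yaw_y 11.19 z [ 0.001  0.    -1.   ] F [ 0.1 -0.4 -1.4] w 15.2 g 58.5 q6 0.13
total shift cm [ 0.1  -0.15  7.79] turn deg [ 0.1  0.  -0. ]
```

Call:
move_arm --series '[1,0.1,-0.1,1,0,0,0,1,0,0,1,0,0,0,1,0,0,1,0,0,0]'

```text
time: 21.32
tool_pos: [0.5658, 0.2192, 0.2107]
tcp_rot: [1.993, 2.429, -0.0]
wrist_force: [0.2, -0.3, -1.9]
width: 0.181
grip_force: 58.7
```

Call:
move_arm --series '[1,0,0,1,0,0,0,1,0,0,1,0,0,0,1,0,0,1,0,0,0,1,0,0,1,0,0,0,1,0,0,0.3,0,0,0]'

```text
time: 21.95
tool_pos: [0.5653, 0.2191, 0.1671]
tcp_rot: [-1.992, -2.428, 0.002]
wrist_force: [-0.5, 0.1, -0.8]
width: 0.181
grip_force: 58.7
```

Call:
move_arm --series '[1,0,0,0.2,0,0,0,1,0,0,0.2,0,0,0,1,0,0,0,0,0,0]'

```text
time: 22.32
tool_pos: [0.5662, 0.2193, 0.1646]
tcp_rot: [1.993, 2.428, 0.001]
wrist_force: [0.6, -0.7, -0.5]
width: 0.179
grip_force: 58.7
```

Call:
move_arm --series '[1,0,0,0.2,0,0,0,1,0,0,0,0,0,0]'

```text
time: 22.58
tool_pos: [0.5666, 0.2194, 0.1645]
tcp_rot: [1.992, 2.428, 0.002]
wrist_force: [-2.5, -2.1, 6.5]
width: 0.179
grip_force: 59.8
```

Call:
move_arm --series '[5,0,0,-0.1,0,0,0,5,0,0,0,0,0,0,5,0,0,0,0,0,0,5,0,0,-2,0,0,0,5,0,0,-4,0,0,0]'

```text
time: 23.2
tool_pos: [0.5646, 0.2188, 0.2226]
tcp_rot: [-1.992, -2.427, 0.006]
wrist_force: [0.4, 0.0, 0.8]
width: 0.586
grip_force: 0.0
```

Call:
move_arm --series '[8.5,0,0,-4,0,0,0,8.5,0,0,-3,0,0,0,8.5,0,0,0,0,0,0]'

```text
time: 23.58
tool_pos: [0.568, 0.22, 0.2987]
tcp_rot: [1.99, 2.425, 0.012]
wrist_force: [0.1, -2.0, -0.1]
width: 0.998
grip_force: 0.0
```

```bash
python3 - <<'E'
from m import *
st()
t=snap("top","top8");s=snap("scene","scene8")
for u,v in (((451,177),(250,221)),):
    a,b=cap(t,*u),cap(s,*v,5); print(a,b,"tri",tri(a,b))
plan([.5968,-.2484,.285],9.9)
cv2.imwrite("pics/c8.png",cv2.resize(s[60:310,210:430],None,fx=2.4,fy=2.4,interpolation=cv2.INTER_CUBIC))
E
```

```text
t 23.57 pos [0.568  0.22   0.2987] yaw_y 11.25 z [ 0.008  0.003 -1.   ] F [ 0.1 -2.  -0.1] w 84.8 g 0.0 q6 0.13
[451.02963847 176.58148284] [249.25586179 219.94290415] tri (array([ 0.59634347, -0.24851547,  0.20654414]), np.float64(0.00048322812592309144))
total shift cm [-46.47  -6.1    0.89] turn deg [ 0.1 -0.   1.4]
```

View pics/c8.png

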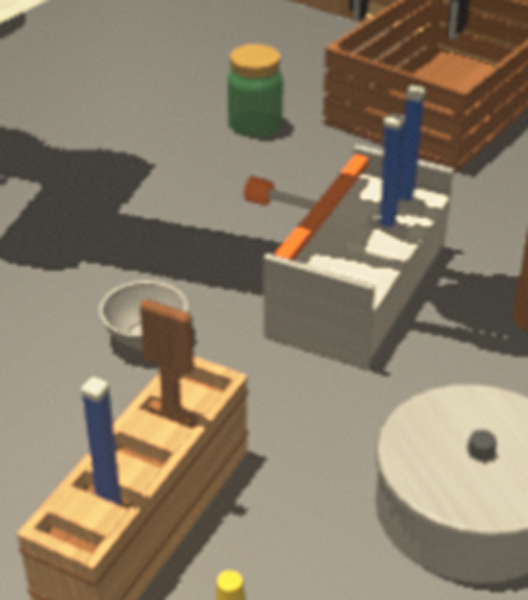

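Two spatulas stand in the block (crop (410,150), (392,170)); the last remains at crop (100,440), holder unmoved.

Call:
move_arm --series '[8.5,-4.6,-0.6,0,0,0,0,8.5,-4.6,-0.6,0,0,0,0,8.5,-4.6,-0.6,0,0,0,0,8.5,-4.6,-0.6,0,0,0,0,8.5,-4.6,-0.6,0,0,0,0]'

```text
time: 24.3
tool_pos: [0.5802, -0.0136, 0.2912]
tcp_rot: [-1.991, -2.426, 0.003]
wrist_force: [-0.2, -0.6, 0.2]
width: 0.996
grip_force: 0.0
```

Call:
move_arm --series '[8.5,-4.6,-0.6,0,0,0,0,8.5,-4.6,-0.6,0,0,0,0,8.5,-4.6,-0.6,0,0,0,0,8.5,-4.6,-0.6,0,0,0,0,8.5,-5,-0.7,0,0,0,1.4]'

```text
time: 24.92
tool_pos: [0.5957, -0.2486, 0.291]
tcp_rot: [-2.021, -2.401, 0.001]
wrist_force: [-0.2, 0.0, -0.9]
width: 0.994
grip_force: 0.0
```

Call:
move_arm --series '[8.5,0,0,1,0,0,0,8.5,0,0,0,0,0,0]'

```text
time: 25.18
tool_pos: [0.5951, -0.247, 0.2801]
tcp_rot: [-2.02, -2.399, 0.001]
wrist_force: [0.8, -0.4, 0.6]
width: 1.0
grip_force: 0.0
```

```bash
python3 - <<'E'
from m import *
st()
s=snap("scene","scene9");s0=cv2.imread("pics/scene8.png")
d=cv2.absdiff(s,s0)[250:320,220:300].mean();print("holder diff",d)
plan([.5966,-.2485,.159],9.9)
E
```

```text
t 25.18 pos [ 0.5951 -0.247   0.2801] yaw_y 9.81 z [-0.005  0.003 -1.   ] F [ 0.8 -0.4  0.6] w 85.0 g 0.0 q6 -0.6
holder diff 11.607321428571428
total shift cm [-0.24  0.1  12.21] turn deg [-0.2 -0.2 -0. ]
```

```bash
python3 - <<'E'
from m import *
for f in("scene8","scene9"):
    s=cv2.imread(f"pics/{f}.png"); h=s.astype(int); m=((h[:,:,0]-h[:,:,2])>20).astype(np.uint8); m[:200]=0;m[:,:230]=0;m[:,300:]=0
    n,l,z,c=cv2.connectedComponentsWithStats(m);i=1+np.argmax(z[1:,4]);print(z[i],c[i])
s=cv2.imread("pics/scene9.png")
cv2.imwrite("pics/c9.png",cv2.resize(s[120:330,190:350],None,fx=2.8,fy=2.8,interpolation=cv2.INTER_CUBIC))
E
```

```text
[245 226  14  43 350] [251.97428571 245.89714286]
[245 225  15  44 385] [252.22597403 245.67532468]
```

View pics/c9.png

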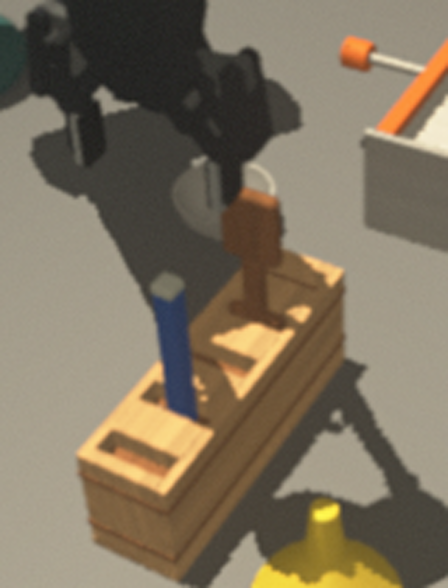

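Call:
move_arm --series '[8.5,-0.1,0.15,3,0,0,0,8.5,0,0,3,0,0,0,8.5,0,0,3,0,0,0,8.5,0,0,2.2,0,0,0,8.5,0,0,1,0,0,0]'

```text
time: 25.85
tool_pos: [0.5974, -0.2465, 0.1596]
tcp_rot: [-2.018, -2.404, 0.001]
wrist_force: [-0.1, -0.6, 0.2]
width: 0.992
grip_force: 0.0
```

Call:
move_arm --series '[1,0,0,0,0,0,0,1,0,0,0,0,0,0,1,0,0,0,0,0,0,1,0,0,0,0,0,0,1,0,0,0,0,0,0]' --grip_force 60

```text
time: 26.48
tool_pos: [0.5987, -0.2486, 0.1623]
tcp_rot: [2.022, 2.403, 0.001]
wrist_force: [-0.6, 0.5, 3.8]
width: 0.178
grip_force: 59.5
```

Call:
move_arm --series '[1,0,0,-1.5,0,0,0,1,0,0,-4,0,0,0,1,0,0,-5,0,0,0,1,0,0,-5,0,0,0,1,0,0,-5,0,0,0]'

```text
time: 27.1
tool_pos: [0.5979, -0.2485, 0.3687]
tcp_rot: [2.022, 2.403, -0.0]
wrist_force: [0.6, 0.5, -0.8]
width: 0.178
grip_force: 59.2
```

Call:
move_arm --series '[1,0,0,-3,0,0,0,1,0,0,0,0,0,0]'

```text
time: 27.35
tool_pos: [0.5993, -0.2491, 0.4009]
tcp_rot: [2.018, 2.398, 0.003]
wrist_force: [-0.4, 0.7, -0.9]
width: 0.177
grip_force: 59.3
```

```bash
python3 - <<'E'
from m import *
st()
a=np.radians(11.2);B=np.array([.571,.194])
plan([*(B-.025*np.array([-np.sin(a),np.cos(a)])),.392],11.2)
E
```

```text
t 27.35 pos [ 0.5993 -0.2491  0.4009] yaw_y 9.84 z [ 0.007 -0.003 -1.   ] F [-0.4  0.7 -0.9] w 15.1 g 59.3 q6 -0.6
total shift cm [41.65  4.84  0.74] turn deg [ 0.3  0.3 -1.4]
```

Call:
move_arm --series '[1,3,0.4,0,0,0,0,1,4.5,0.5,0,0,0,0,1,4.5,0.5,0,0,0,0,1,4.5,0.5,0,0,0,0,1,4.5,0.5,0,0,0,0]'

```text
time: 27.98
tool_pos: [0.5848, -0.0361, 0.3935]
tcp_rot: [-2.021, -2.401, 0.004]
wrist_force: [0.8, -0.0, -0.2]
width: 0.179
grip_force: 59.2
```

Call:
move_arm --series '[1,4.5,0.5,0,0,0,0,1,4.5,0.5,0,0,0,0,1,4.5,0.5,0,0,0,0,1,4.5,0.5,0,0,0,0,1,2.5,0.3,0,0,0,-1.4]'

```text
time: 28.6
tool_pos: [0.5723, 0.1704, 0.3934]
tcp_rot: [-1.988, -2.429, 0.005]
wrist_force: [-0.9, -1.0, -0.7]
width: 0.178
grip_force: 59.2
```

Call:
move_arm --series '[1,0,0,0,0,0,0,1,0,0,3,0,0,0,1,0,0,3,0,0,0,1,0,0,3,0,0,0,1,0,0,3,0,0,0]'

```text
time: 29.22
tool_pos: [0.5728, 0.1668, 0.2738]
tcp_rot: [-1.994, -2.426, 0.004]
wrist_force: [-0.0, 0.4, -0.7]
width: 0.181
grip_force: 59.3
```

Call:
move_arm --series '[1,0,0,2.5,0,0,0,1,0,0,0,0,0,0,1,0,0,0,0,0,0]'

```text
time: 29.6
tool_pos: [0.5738, 0.1678, 0.2516]
tcp_rot: [1.994, 2.427, -0.0]
wrist_force: [-0.4, 0.3, -0.1]
width: 0.179
grip_force: 59.2
```

```bash
python3 - <<'E'
from m import *
st()
a=np.radians(11.2);B=np.array([.571,.194])
plan([*(B-.025*np.array([-np.sin(a),np.cos(a)])),.1645],11.2)
s=snap("scene","scene10")
S=read_state();r=R.from_rotvec(S["tcp_rot"]).as_matrix();p=S["tool_pos"]+.1545*r[:,2];q=proj("scene",[p,p+.072*np.array([0,0,1])]);print(q)
cv2.imwrite("pics/c10.png",cv2.resize(s[60:220,280:440],None,fx=3.5,fy=3.5,interpolation=cv2.INTER_CUBIC))
E
```

```text
t 29.6 pos [0.5738 0.1678 0.2516] yaw_y 11.2 z [ 0. -0. -1.] F [-0.4  0.3 -0.1] w 15.2 g 59.2 q6 0.05
total shift cm [0.13 0.23 8.71] turn deg [0. 0. 0.]
[[363.74044191 156.06156942]
 [365.62944388 130.71985387]]
```

View pics/c10.png

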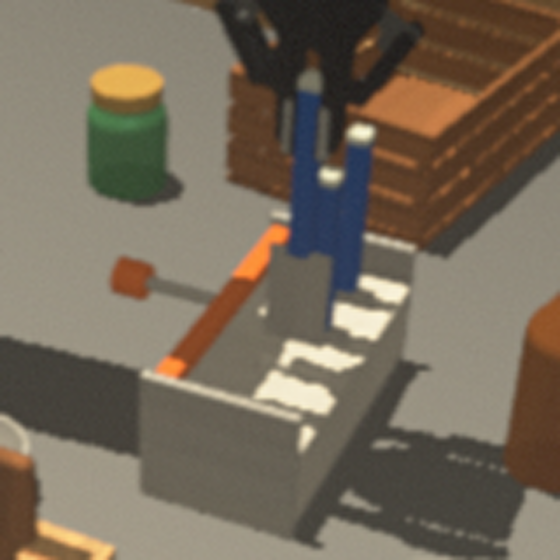

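Call:
move_arm --series '[1,0.1,0.2,1,0,0,0,1,0,0,1,0,0,0,1,0,0,1,0,0,0,1,0,0,1,0,0,0]'

```text
time: 30.15
tool_pos: [0.575, 0.1698, 0.2102]
tcp_rot: [-1.993, -2.428, 0.001]
wrist_force: [0.6, -0.0, -0.0]
width: 0.179
grip_force: 59.2
```

Call:
move_arm --series '[1,0,0,1,0,0,0,1,0,0,1,0,0,0,1,0,0,1,0,0,0,1,0,0,1,0,0,0,1,0,0,0.2,0,0,0]'

```text
time: 30.78
tool_pos: [0.5747, 0.1697, 0.1681]
tcp_rot: [-1.992, -2.428, 0.002]
wrist_force: [0.1, -0.0, -1.4]
width: 0.182
grip_force: 59.2
```

Call:
move_arm --series '[1,0,0,0.2,0,0,0,1,0,0,0.2,0,0,0,1,0,0,0,0,0,0]'

```text
time: 31.15
tool_pos: [0.5754, 0.1698, 0.1654]
tcp_rot: [1.993, 2.428, 0.0]
wrist_force: [0.1, 0.8, -0.9]
width: 0.18
grip_force: 59.2
```

Call:
move_arm --series '[1,0,0,0.2,0,0,0,1,0,0,0,0,0,0]'

```text
time: 31.4
tool_pos: [0.5758, 0.1699, 0.1643]
tcp_rot: [1.993, 2.428, 0.002]
wrist_force: [-0.0, -1.0, 3.7]
width: 0.181
grip_force: 59.9
```

Call:
move_arm --series '[5,0,0,-0.1,0,0,0,5,0,0,0,0,0,0,5,0,0,0,0,0,0,5,0,0,-2,0,0,0,5,0,0,-4,0,0,0]'

```text
time: 32.02
tool_pos: [0.574, 0.1695, 0.2237]
tcp_rot: [-1.992, -2.427, 0.005]
wrist_force: [0.0, -0.0, -0.6]
width: 0.585
grip_force: 0.0
```

Call:
move_arm --series '[8.5,0,0,-4,0,0,0,8.5,0,0,-4,0,0,0,8.5,0,-4,0,0,0,0,8.5,0,-5,0,0,0,0,8.5,0,-5,0,0,0,0]'

```text
time: 32.65
tool_pos: [0.437, 0.1423, 0.306]
tcp_rot: [1.992, 2.428, 0.003]
wrist_force: [-0.2, -0.0, 0.9]
width: 0.996
grip_force: 0.0
```

Call:
move_arm --series '[8.5,0,0,0,0,0,-10,8.5,0,0,0,0,0,-10,8.5,0,0,0,0,0,-10,8.5,0,0,0,0,0,-10,8.5,0,0,0,0,0,-10]'

```text
time: 33.28
tool_pos: [0.4383, 0.1426, 0.306]
tcp_rot: [0.771, 3.044, 0.002]
wrist_force: [-0.2, 0.0, -0.3]
width: 0.993
grip_force: 0.0
```

Call:
move_arm --series '[8.5,0,0,0,0,0,-10,8.5,0,0,0,0,0,-10,8.5,0,0,0,0,0,-10,8.5,0,0,0,0,0,-10,8.5,0,0,0,0,0,0]'

```text
time: 33.9
tool_pos: [0.4383, 0.1426, 0.3057]
tcp_rot: [-0.305, 3.125, 0.0]
wrist_force: [0.3, 0.0, 0.7]
width: 0.994
grip_force: 0.0
```

```bash
python3 - <<'E'
from m import *
st()
t=snap("top","top11");s=snap("scene","scene11")
a=np.radians(11.2);plan([.4375,.1678,.082],101.2)
w=omask(s);p=proj("scene",[.4366,.1674,.093])[0];print(p);b=wc(w,*(np.array([-9,10])+int(p[0])),*(np.array([-9,10])+int(p[1])));print(b,onz("scene",[b],.095))
cv2.imwrite("pics/c11.png",cv2.resize(s[60:220,260:420],None,fx=3.5,fy=3.5,interpolation=cv2.INTER_CUBIC))
E
```

```text
t 33.9 pos [0.4383 0.1426 0.3057] yaw_y 101.14 z [ 0.002  0.    -1.   ] F [0.3 0.  0.7] w 84.5 g 0.0 q6 -1.5
total shift cm [-0.39  2.49 22.32] turn deg [ 0.   0.1 -0.1]
[317.77286199 139.04302157]
[316.62109375 138.19639757] [[0.43373157 0.1663297  0.095     ]]
```

View pics/c11.png

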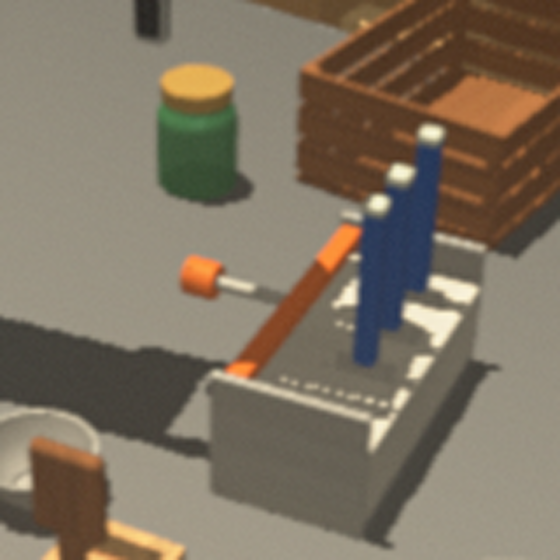

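Call:
move_arm --series '[8.5,0,2.5,4,0,0,0,8.5,0,0,5,0,0,0,8.5,0,0,5,0,0,0,8.5,0,0,5,0,0,0,8.5,0,0,3.2,0,0,0]'

```text
time: 34.62
tool_pos: [0.4318, 0.1667, 0.0801]
tcp_rot: [0.304, -3.124, 0.001]
wrist_force: [-0.6, -0.1, -0.2]
width: 0.995
grip_force: 0.0
```

Call:
move_arm --series '[2,0,0,0,0,0,0,2,0,0,0,0,0,0,2,0,0,0,0,0,0,2,0,0,0,0,0,0,2,0,0,0,0,0,0]' --grip_force 50

```text
time: 35.25
tool_pos: [0.435, 0.1677, 0.0846]
tcp_rot: [-0.306, 3.123, 0.002]
wrist_force: [-1.4, 0.1, 6.0]
width: 0.305
grip_force: 49.0
```

Call:
move_arm --series '[2,-0.8,0,0,0,0,0,2,-1,0,0,0,0,0,2,-1,0,0,0,0,0,2,-0.8,0,0,0,0,0,2,0,0,0,0,0,0]'

```text
time: 35.88
tool_pos: [0.4706, 0.1745, 0.0847]
tcp_rot: [-0.307, 3.123, 0.001]
wrist_force: [0.2, -0.2, 6.0]
width: 0.309
grip_force: 49.8
```

Call:
move_arm --series '[2,-0.3,0,0,0,0,0,2,-0.2,0,0,0,0,0,2,0,0,0,0,0,0]'

```text
time: 36.25
tool_pos: [0.4743, 0.1751, 0.0846]
tcp_rot: [-0.307, 3.125, 0.0]
wrist_force: [-4.6, -2.2, 9.7]
width: 0.312
grip_force: 50.2
```

Call:
move_arm --series '[2,-0.2,0,0,0,0,0,2,0,0,0,0,0,0,2,0,0,0,0,0,0]'

```text
time: 36.62
tool_pos: [0.4743, 0.1751, 0.0846]
tcp_rot: [0.307, -3.124, 0.001]
wrist_force: [-9.7, -3.1, 14.1]
width: 0.312
grip_force: 50.8
```

Call:
move_arm --series '[8.5,0,0,0,0,0,0,8.5,0,0,0,0,0,0,8.5,0,0,0,0,0,0,8.5,0,0,0,0,0,0,8.5,0,0,-2,0,0,0]'

```text
time: 37.25
tool_pos: [0.4736, 0.1749, 0.1006]
tcp_rot: [0.307, -3.122, 0.001]
wrist_force: [-0.5, 0.7, 0.3]
width: 0.998
grip_force: 0.0
```

Call:
move_arm --series '[8.5,0,0,-3,0,0,0,8.5,0,0,-4,0,0,0,8.5,3,0,-4,0,0,0,8.5,4,0,-4,0,0,0,8.5,0,0,0,0,0,0]'

```text
time: 37.88
tool_pos: [0.4072, 0.1622, 0.2562]
tcp_rot: [-0.308, 3.119, 0.003]
wrist_force: [-0.1, 0.3, -0.4]
width: 0.994
grip_force: 0.0
```

```bash
python3 - <<'E'
from m import *
st()
s=snap("scene","scene12");s0=cv2.imread("pics/scene0.png")
for f,i in(("start",s0),("now",s)): print(f,wc(omask(i),320,341,134,152))
cv2.imwrite("pics/c12.png",cv2.resize(s[60:310,210:430],None,fx=2.4,fy=2.4,interpolation=cv2.INTER_CUBIC))
E
```

```text
t 37.88 pos [0.4072 0.1622 0.2562] yaw_y 101.27 z [ 0.007  0.002 -1.   ] F [-0.1  0.3 -0.4] w 84.5 g 0.0 q6 -1.45
start [330.52938547 141.87597765]
now [331.0829932  142.36870748]
```

View pics/c12.png

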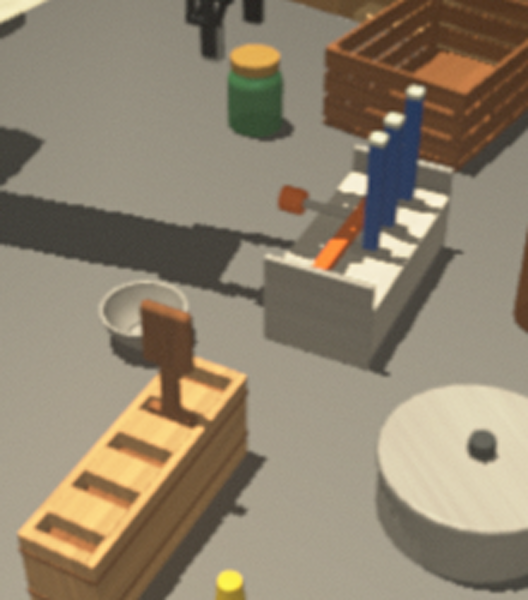

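The knob is back at its home pixel (331,142), all three spatulas stand in the block behind the bar, and the spoon is in the holder.

```bash
python3 -c "
from workcell import *
print(finish_job())"
```

```text
the job is handed in; nothing more can be done
None
```

I handed the job in: the last picture shows all three spatulas (only three were present) standing in slots of the block, the slide back home over their blades and the spoon still in the holder; `finish_job()` returned no verdict.

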